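# Clip the electrode probes onto the titration rail

### The job

Take the blue-headed and the red-headed probe out of the sleeve box and press each one sideways into the two spring clips of the rail station marked with its colour, its head at the coloured block, until it snaps fully home against the back of both clips. Leave the grey probe clipped where it is and do not shove or tip the other things on the bench.

Things in the scene. Friction and masses are not known exactly. Their poses are not given: they have to be found in the camera images.
- rail: aluminium rail fixed on the bench, 420 mm long (its y), bar 44 mm deep and 22 mm high; origin under the bar's middle, on the bench; x points away from the robot. It carries three stations 135 mm apart, each for one probe lying level along the rail, 75 mm up. Each has two spring clips, 30 mm either side of the station's middle, 16 mm wide, up to 100 mm high, open towards the robot.
- clip (a point): home point of the shaft axis in one clip (of the middle station; all six are alike), axes as the rail's. The shaft slides in over a black shelf, 10 mm wide, its top 6 mm below the axis, its sloped lip reaching to x = -24 mm. A back stop stands at x = +6 mm. A white roller, 8 mm thick, on a spring sits over the shelf at x = -7.4 mm, leaving a mouth of 8.5 mm that the 12 mm shaft must force up.
- bay (a point): middle of the middle station, 75 mm above the bench (all stations are alike). Between the two clips a bay 44 mm wide is clear for the fingers, down to the bar; behind head and foot blocks leave no room for a finger. The shaft meets the rollers 15 mm short of home; the two clips together take 12 to 20 N of level push, then it snaps past them, touches the back stops and stays.
- seat_blue (a point): home point of the blue probe: where the middle of its shaft lies, on the axis, when it is fully home in the station marked blue; 75 mm above the bench. x: level direction in which the probe is pressed in (away from the robot); y: along the rail towards where the head belongs (to the robot's left); z up. Which station has which colour varies.
- seat_red (a point): home point of the red probe: where the middle of its shaft lies, on the axis, when it is fully home in the station marked red; 75 mm above the bench. x: level direction in which the probe is pressed in (away from the robot); y: along the rail towards where the head belongs (to the robot's left); z up. 
- seat_grey (a point): home point of the grey probe: where the middle of its shaft lies, on the axis, when it is fully home in the station marked grey; 75 mm above the bench. x: level direction in which the probe is pressed in (away from the robot); y: along the rail towards where the head belongs (to the robot's left); z up. Already filled by the grey probe.
- tag_blue: marker of the blue station, fixed; origin under the station's middle, on the bench, axes as its home point. A blue block, 12 x 22 mm, 94 mm high, stands with its face 14 mm behind the home axis (x = +14 to +26 mm), behind where the head belongs (y = +53 mm); a white block, 88 mm high, likewise behind the foot (y = -48 mm); a blue strip runs low along the bar's front. Red and grey alike.
- sleeve: sleeve box, white with a green roof, fixed on the bench on the robot's left or right, 130 mm (x) by 112 mm (y), 54 mm high; origin on the bench under the middle of the shafts of the probes in it. Floor 20 mm above the bench (x = -68 to +62 mm). Two lanes at y = -26 and +26 mm, 50 mm wide, each hold one probe lying along x, head towards -x (roughly to the robot).
- sleeve_edge (a point): middle of the front edge of the sleeve box's roof, at roof-top height, 54 mm (32 mm in front of the box's origin), axes as the box's. Roof (underside 50 mm up) and side and middle walls cover all behind this edge, so that fingers reach only the heads, whose centres lie 21 mm in front of it. A probe comes out level, drawn at least 90 mm towards -x, then is free to lift.
- probe_blue_mid (a point): middle of the shaft, on its axis, of the probe with the blue head: 120 mm long over all, about 60 g, round pale shaft 12 mm thick and 80 mm long, square head 22 x 22 mm, 26 mm long, at the other end a white square foot 22 x 22 mm, 14 mm long. It lies level, axis 11 mm above its support, and does not roll. Starts in a lane of the sleeve box, axis 31 mm up.
- probe_blue_head (a point): centre of the blue probe's square head. Of this and of the middle: x runs along the axis towards the head: head centre at x = +53 mm, head end at +66, foot end at -54.
- probe_red_mid (a point): middle of the shaft of the probe with the red head, same shape as the blue one, in the other lane (which lane is whose varies). x runs along the axis towards the head: head centre at x = +53 mm, head end at +66, foot end at -54.
- probe_red_head (a point): centre of the red probe's square head, axes as at its middle
- probe_grey_mid (a point): grey-headed probe with a dark shaft, same shape, already clipped in the station marked grey; it stays there. Middle of its shaft. x runs along the axis towards the head: head centre at x = +53 mm, head end at +66, foot end at -54.
- probe_grey_head (a point): centre of the grey probe's square head
- mat: thin grey mat fixed on the bench, 135 mm (x) x 80 mm (y), 2 mm thick, always left clear: a place to lay a probe down (axis then 13 mm above the bench); origin under its middle, on the bench
- stirrer: round green heater-stirrer with a white top, 124 mm across, 91 mm high, fixed on the bench on the side where the sleeve box is not; origin under its middle
- meter: teal hand-held meter lying on its back, 150 mm long (x), 76 mm wide (y), 30 mm high, loose; origin under its middle. Bystander
- tweezers: steel tweezers lying flat, 135 mm long (x), 17 mm wide, 8 mm high, loose; origin under the middle. Bystander
- beaker: small glass beaker, 52 mm across, 65 mm high, loose, in front of the stirrer; origin under its middle. Bystander
- vial: small amber vial, 28 mm across, 45 mm high, loose, standing on the roof of the sleeve box; origin under its middle. Bystander
- jar: white jar, 40 mm across, 60 mm high, loose, behind the rail; origin under its middle. Bystander
- bulb: orange rubber bulb, 56 mm across, 75 mm high, loose, behind the rail; origin under its middle. Bystander
Not all that is in view belongs to the job. Of the things like the part that bears probe_red_mid, leave any that is pink; of the rest the smaller one is meant. What is meant by the mat is not pink, and is the smaller of those in its own colour.

How it is judged:
At the end, for the whole second after the job is handed in: The blue, the red and the grey probe each lie home in the station of their own colour: the middle of the shaft within 3 mm of its home point in the pressing direction, 4 mm in height and 10 mm along the rail, the axis within 0.06 rad of the rail, the head at the coloured block (x of probe_blue_mid in the frame of seat_blue between -0.003 and 0.003 m and y of probe_blue_mid in the frame of seat_blue between -0.01 and 0.01 m and z of probe_blue_mid in the frame of seat_blue between -0.004 and 0.004 m and angle between the x axis of probe_blue_mid and the y axis of seat_blue, either way round below 0.06 rad and y of probe_blue_head in the frame of seat_blue above 0.03 m and x of probe_red_mid in the frame of seat_red between -0.003 and 0.003 m and y of probe_red_mid in the frame of seat_red between -0.01 and 0.01 m and z of probe_red_mid in the frame of seat_red between -0.004 and 0.004 m and angle between the x axis of probe_red_mid and the y axis of seat_red, either way round below 0.06 rad and y of probe_red_head in the frame of seat_red above 0.03 m and x of probe_grey_mid in the frame of seat_grey between -0.003 and 0.003 m and y of probe_grey_mid in the frame of seat_grey between -0.01 and 0.01 m and z of probe_grey_mid in the frame of seat_grey between -0.004 and 0.004 m and angle between the x axis of probe_grey_mid and the y axis of seat_grey, either way round below 0.06 rad and y of probe_grey_head in the frame of seat_grey above 0.03 m); the robot touches nothing.
It fails at once if the meter or the tweezers is shoved more than 25 mm or tipped over (distance of any of meter, tweezers from where it was at the start of the episode above 0.025 m or angle between any of meter, tweezers's own z axis and vertical above 0.5 rad).
It fails at once if the beaker or the vial is shoved more than 25 mm or tipped over (distance of any of beaker, vial from where it was at the start of the episode above 0.025 m or angle between any of beaker, vial's own z axis and vertical above 0.5 rad).
It fails at once if the jar or the bulb is shoved more than 25 mm or tipped over (distance of any of jar, bulb from where it was at the start of the episode above 0.025 m or angle between any of jar, bulb's own z axis and vertical above 0.5 rad).
It fails at once if the grey probe is taken or knocked out of its clips (x of probe_grey_mid in the frame of seat_grey below -0.006 m or distance between probe_grey_mid and seat_grey above 0.02 m).
It also fails if it takes over 72 s, if anything falls off the work surface, if the arm or the gripper's body presses on something with over 40 N, if the wrist force passes 120 N, or if a joint passes its speed limit or range.

### The arm

A 6-joint arm with a two-finger parallel gripper is mounted at the origin on the work surface. World frame = base frame: x ahead of the robot, y to its left, z up, the work surface at z = 0. Lengths are in m, angles in rad, forces in N, time in s.
With the tool pointing down it reaches from about 0.375 to 0.9 m from the base axis. Payload 3.1 kg.
Tool frame: the origin (TCP) lies midway between the tips of the shut fingers; the grasp point (between the pads) lies 19 mm behind it; z points along the fingers, y is the line along which they close (so a half turn about z gives the same grasp; the last joint's range is limited). The gripper opens to 85 mm and grips with 20 to 120 N. Pads are 22 mm wide; open, the fingers measure 114 mm over their backs; the gripper's body (76 mm by 85 mm) begins 54 mm behind the grasp point. The pads swing forward as they close: fully open they stand 13 mm farther back than shut.
Start: joints at [-1.302, 0.527, 1.433, -0, 1.181, -0.178], TCP at [0.27, -0.564, 0.231] pointing down, gripper open.
Joint ranges: [-3.08, 3.08], [-0.75, 2.2], [0.22, 2.44], [-1.43, 4.57], [0, 2.65], [-2.85, 2.85]. Speed limits (rad/s): [2.79, 2.79, 3.14, 3.14, 3.14, 3.14].

### API

Orientations are given as a unit quaternion [x, y, z, w].
In Python, from station import manip gives the robot as it stands. The module is installed in compiled form; this text tells all that it offers.
- The arm moves only by the tool apply_moves, never from a script. Its arguments are lists of equal length, an entry for each row: "claw": the gripper's target within -1 to 1 (fully open at 1, half-way at 0, shut at -1); "travel": the shift along the tool's x, y, z scaled (see below), a list of three; "turn": the turn, a rotation vector about the tool's x, y, z scaled (see below), a list of three. In form: {"claw": [claw, ...], "travel": [[dx, dy, dz], ...], "turn": [[rx, ry, rz], ...]}. A call has 1 to 5 rows; each row is the pose to reach, as a shift and turn from the pose commanded when the call began, along the tool's axes at that moment, turning the shorter way round; what a row does not reach only later rows make up. The controller multiplies each number of a shift by 800 mm and each number of a turn by 180 degrees. A row lasts 1/12 s, in which the tool goes at most 41.7 mm and 7.16 degrees, less where a joint would pass 70% of its speed; a pose out of reach is approached as far as the arm can. A call with a number of a shift or a turn outside -1 to 1 is refused whole. A call with a gripper value outside its range is refused whole. The fingers move at their own pace and stop on an object; "newtons" is the grip in N (left out, the last holds). Time passes only in rows, so rows that repeat a pose let the fingers close. It gives the time, the measured TCP pose, the force, the opening and the grip force at its end, in the units of the state.
- manip.sense(): the state, without advancing time (a new reading comes with each control period).
- manip.snapshot(name): name is "side" or "top"; returns a dict with "pixels" (420x560x3 uint8, red, green, blue), "depth" (420x560 float32, m along the optical axis (not along the pixel's ray), 0 where there is no reading), "intrinsics" (3x3 intrinsics, pixels), "k1" (the pictures are not rectified: a ray, as slopes to the right and down, at radius r is drawn at 1 + k1 r^2 times it, then the intrinsics apply), "R" (3x3) and "t" (3): a world point X has camera coordinates R X + t. Camera axes: x right, y down, z forward; pixel columns grow to the right and rows downward; lengths in m; the calibration is good to about 2 mm. A picture is of the moment at which its call begins.
- manip.sign_off(): hands the job in; it is judged then, once.
The state is a dict: "t": time; "q": joint angles; "qd": joint speeds; "tau": joint torques, N m; "tcp_pos": TCP position; "tool_rot": TCP orientation; "force": force on the tool from outside, world axes, zero at the start; "ft_torque": the same for the moment, N m; "finger_gap": opening from 0.0 (shut) to 1.0 (fully open); "gripper_force": force on a finger pad.
Only numpy, scipy, OpenCV 4.12 (cv2) and the standard library are available. Lean on these libraries where they do the work, as an engineer would, in place of code of your own. Each camera call takes 0.05 s, during which the arm holds its last target. There are 200 camera calls.

## Working session

There is one attempt and no reset: what is moved stays moved. The work goes in short steps, Python scripts to look and compute and a tool call to move; the robot and the scene stay as the last step left them, time stands still between calls to the robot, and variables do not carry over. Pictures are saved under pics/ and viewed, at most 10 in all, crops included, and the job is handed in when it is done.

Besides the shell and the picture viewer there is one more tool, called after "Call:" as name(argument=value, ...) on one line, values as JSON. apply_moves: Moves the arm, as the interface text tells. Shifts and turns lie within -1 to 1; 1 stands for 800 mm of shift or 180 degrees of turn. Its arguments: {"type":"object","properties":{"claw":{"type":"array","items":{"type":"number"}},"travel":{"type":"array","items":{"type":"array","items":{"type":"number"}}},"turn":{"type":"array","items":{"type":"array","items":{"type":"number"}}},"newtons":{"type":"number"}},"required":["claw","travel","turn"]}

```bash
mkdir -p pics
cat > h.py <<'E'
import numpy as np, cv2
from station import manip
from scipy.spatial.transform import Rotation as Ro
def snap(n):
    s=manip.snapshot(n); np.savez('%s.npz'%n,**s); return s
def load(n): return dict(np.load('%s.npz'%n))
def cloud(s):
    h,w=s['depth'].shape; K=s['intrinsics']; k=float(s['k1'])
    v,u=np.mgrid[:h,:w]; d=np.array([k,0,0,0,0],float)
    p=cv2.undistortPoints(np.stack([u,v],-1).reshape(-1,1,2).astype(np.float64),K,d).reshape(h,w,2)
    P=np.dstack([p,np.ones((h,w))])*s['depth'][...,None]
    W=(P-s['t'])@s['R']; W[s['depth']==0]=np.nan; return W
def save(s,n,box=None,f=1):
    im=s['pixels'][...,::-1]
    if box: im=im[box[1]:box[3],box[0]:box[2]]
    cv2.imwrite('pics/'+n,cv2.resize(im,None,fx=f,fy=f,interpolation=cv2.INTER_CUBIC))
E
python3 - <<'E'
from h import *
for n in('top','side'):
    s=snap(n); save(s,n+'0.png',f=1.42); print(n,s['R'].round(3).tolist(),s['t'].round(3).tolist(),s['k1'])
print(manip.sense())
E
```

```text
top [[-0.011, -1.0, 0.026], [-0.993, 0.007, -0.119], [0.118, -0.027, -0.993]] [0.064, 0.499, 0.896] -0.040685718551077714
side [[-0.954, -0.3, 0.009], [-0.2, 0.611, -0.766], [0.224, -0.733, -0.643]] [0.539, 0.118, 1.187] -0.028113730216511406
{'t': 0.1, 'q': array([-1.30252602e+00,  5.28339262e-01,  1.43376752e+00,  7.21186060e-06,
        1.18137834e+00, -1.78522637e-01]), 'qd': array([-9.13333901e-05, -1.32170632e-03, -3.44991659e-03,  1.48566183e-03,
       -1.26848397e-03,  1.24508443e-03]), 'tau': array([-5.38150489e-04, -4.43305671e+01, -1.78586429e+01, -2.54377665e-04,
        3.91471855e-03, -1.10226205e-05]), 'tcp_pos': array([ 0.2698929 , -0.56302279,  0.23045443]), 'tool_rot': array([ 9.75150479e-01,  2.21541527e-01, -3.91156183e-05, -9.45431540e-04]), 'force': array([-0.2313582 , -0.86338488,  0.46870373]), 'ft_torque': array([-0.00082242,  0.00239633, -0.03264296]), 'gripper_force': 0.0, 'finger_gap': 0.9978120206196722}
```

View pics/top0.png

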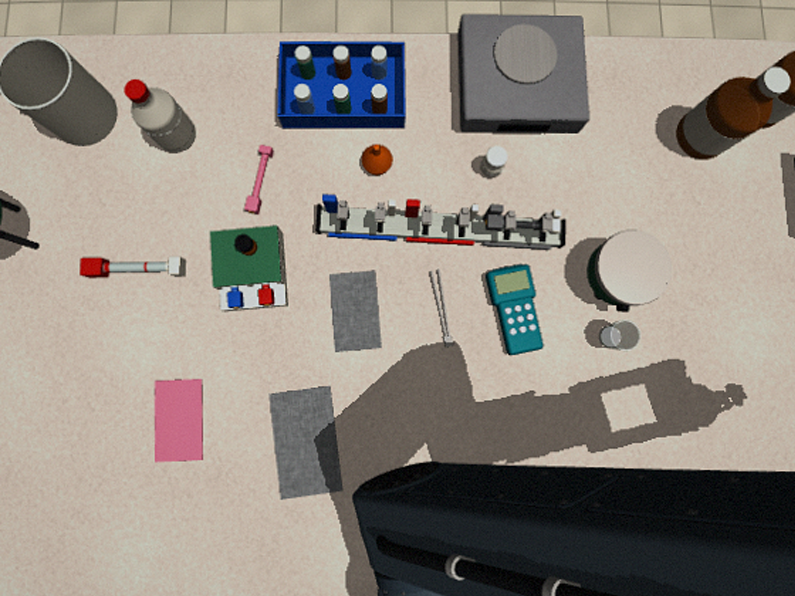

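View pics/side0.png

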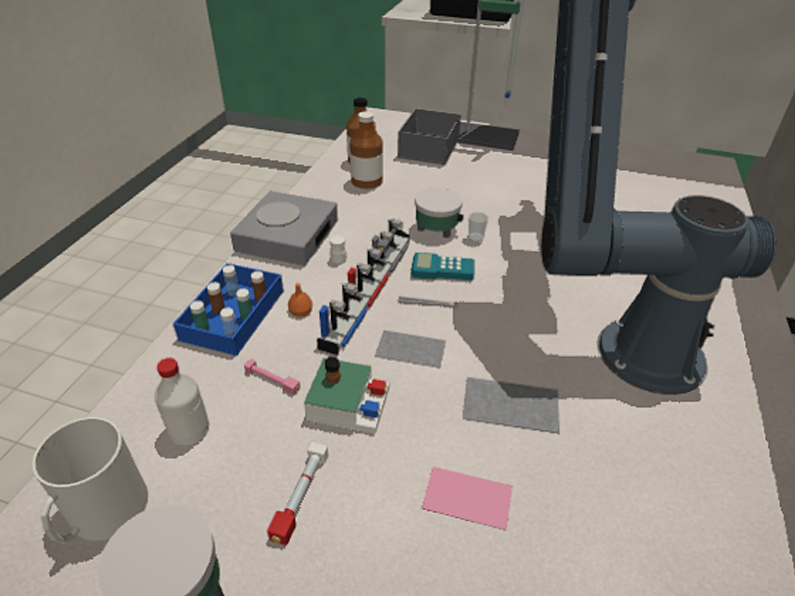

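The top view shows the sleeve box at left (scaled picture): blue head (236,297), red head (265,295), vial (245,244). The rail stations from left are blue, red and grey (x 320–560, y 225), and the mat is at (356,311). The large red probe, the pink probe and the other mats are decoys. The side view agrees.

Run:
```python
from h import *
def rep(name,P):
    print(name,len(P),np.nanmedian(P,0).round(4),'lo',np.nanpercentile(P,2,0).round(4),'hi',np.nanpercentile(P,98,0).round(4))
for n in('top','side'):
    s=load(n); W=cloud(s); hsv=cv2.cvtColor(s['pixels'],cv2.COLOR_RGB2HSV).astype(int); H,S,V=np.moveaxis(hsv,-1,0)
    x,y,z=np.moveaxis(W,-1,0)
    green=(H>60)&(H<85)&(S>90); blue=(H>105)&(H<125)&(S>150); red=((H<6)|(H>174))&(S>180)
    print(n)
    m=green&(z>.045)&(z<.065)&(x>.3)&(x<.75)&(y>.1)&(y<.5)
    rep('roof',W[m]); r=cv2.minAreaRect(W[m][:,:2].astype(np.float32)*1000); print(r, cv2.boxPoints(r).round(1).tolist())
    for c,mm in(('blue',blue),('red',red)):
        M=mm&(y>.1)&(y<.36)&(x>.3)&(x<.56)
        rep(c+' head all',W[M]); t=M&(z>.037); rep(c+' head top',W[t])
        M=mm&(x>.5)&(x<.75)&(y<.22)&(y>-.3)
        rep(c+' block top',W[M&(z>.085)]); 
        st=M&(z<.03); rep(c+' strip',W[st])
        if st.sum()>5: print('  slope dx/dy',np.polyfit(W[st][:,1],W[st][:,0],1).round(4))
    m=(z>.015)&(z<.028)&(x>.5)&(x<.72)&(y>-.33)&(y<.2)
    rep('bar',W[m]); r=cv2.minAreaRect(W[m][:,:2].astype(np.float32)*1000); print(r)
```

```text
top
roof 1639 [0.559  0.3182 0.0543] lo [0.5192 0.2654 0.0511] hi [0.609  0.3716 0.0577]
((563.8443603515625, 318.8416442871094), (92.05855560302734, 110.69510650634766), 5.17262077331543) [[513.0, 369.79998779296875], [523.0, 259.6000061035156], [614.7000122070312, 267.8999938964844], [604.7000122070312, 378.1000061035156]]
blue head all 120 [0.4951 0.3376 0.042 ] lo [0.4829 0.3286 0.028 ] hi [0.5123 0.3486 0.0455]
blue head top 98 [0.4949 0.3377 0.0423] lo [0.483  0.3288 0.0379] hi [0.5072 0.3495 0.0457]
blue block top 49 [0.6478 0.178  0.0936] lo [0.6447 0.1669 0.0857] hi [0.6546 0.1873 0.0969]
blue strip 151 [0.6053 0.1301 0.0154] lo [0.5999 0.071  0.008 ] hi [0.6455 0.1839 0.028 ]
  slope dx/dy [0.0454 0.6015]
red head all 120 [0.4994 0.2861 0.042 ] lo [0.4864 0.2764 0.0293] hi [0.5164 0.2979 0.045 ]
red head top 103 [0.4994 0.2865 0.0424] lo [0.4872 0.2767 0.0382] hi [0.5162 0.298  0.0451]
red block top 46 [0.6399 0.0432 0.0934] lo [0.6355 0.0349 0.0856] hi [0.6451 0.0533 0.0963]
red strip 146 [ 0.5966 -0.0054  0.0153] lo [ 0.5914 -0.0623  0.0059] hi [0.6073 0.0491 0.0207]
  sl
[... 842 characters left out ...]
6074 0.1401 0.0141] lo [0.602  0.0738 0.0097] hi [0.6526 0.1876 0.029 ]
  slope dx/dy [0.1102 0.5949]
red head all 94 [0.5016 0.2942 0.0388] lo [0.4892 0.2791 0.0245] hi [0.5171 0.2999 0.0439]
red head top 57 [0.5011 0.2899 0.0398] lo [0.4894 0.2784 0.0378] hi [0.5123 0.2981 0.0441]
red block top 19 [0.641  0.047  0.0913] lo [0.6362 0.0387 0.0851] hi [0.647  0.0544 0.0947]
red strip 46 [ 5.974e-01 -3.000e-04  1.420e-02] lo [ 0.5925 -0.0612  0.0084] hi [0.6038 0.0505 0.0189]
  slope dx/dy [0.0616 0.5979]
bar 1070 [ 0.6128 -0.0193  0.0202] lo [ 0.5044 -0.2185  0.0154] hi [0.6567 0.1875 0.0275]
((625.4838256835938, -63.05438232421875), (499.9464416503906, 212.24725341796875), 68.39067840576172)
```

```bash
cat >> h.py <<'E'
def plan(targets,start=None):
    """targets: (x,y,z,yaw_deg) world, tool down. prints per-call travel/turn. start same form or measured"""
    s=manip.sense(); R=Ro.from_quat(s['tool_rot']); p=s['tcp_pos']
    print('t',round(s['t'],2),'tcp',p.round(4),'yaw',np.degrees(np.arctan2(*R.as_matrix()[[1,0],0])).round(2),'F',s['force'].round(1),'gap',round(s['finger_gap'],3),'gf',round(s['gripper_force'],1),'q6',s['q'][5].round(2))
    for t in targets:
        a=np.radians(t[3]); Rt=Ro.from_matrix(np.array([[np.cos(a),np.sin(a),0],[np.sin(a),-np.cos(a),0],[0,0,-1]]))
        d=R.inv().apply(np.array(t[:3])-p); r=(R.inv()*Rt).as_rotvec()
        print(t,'travel',(d/.8).round(4).tolist(),'turn',(r/np.pi).round(4).tolist(),'mm',np.linalg.norm(d*1000).round(0),'deg',np.degrees(np.linalg.norm(r)).round(1))
        R=Rt;p=np.array(t[:3])
E
python3 - <<'E'
from h import *
for n in('top','side'):
    s=load(n); W=cloud(s); x,y,z=np.moveaxis(W,-1,0)
    m=(z>.06)&(x>.48)&(x<.65)&(y>.22)&(y<.4); P=W[m]; print('vial',P.min(0).round(3),P.max(0).round(3),np.median(P,0).round(3))
    m=(z>.09)&(z<.105)&(x>.58)&(x<.7)&(y>.1-.3)&(y<.2); 
    V=s['pixels'].astype(int)
    g=(V.std(-1)<8)&(V.mean(-1)>50)&(V.mean(-1)<160)&(abs(z-.0075)<.008)
    l,lab,st,ce=cv2.connectedComponentsWithStats(g.astype(np.uint8))
    for i in range(1,l):
        if st[i,4]>250: P=W[lab==i]; print('mat?',st[i,4],np.median(P,0).round(3),P.min(0).round(3),P.max(0).round(3))
a=np.array([.27,-.563,.231,25.6]); b=np.array([.495,.338,.20,185.2])
plan([a+(b-a)*k/5 for k in range(1,6)])
E
```

```text
vial [0.564 0.298 0.06 ] [0.59  0.325 0.102] [0.575 0.308 0.098]
mat? 295 [0.642 0.744 0.001] [ 0.608  0.716 -0.   ] [0.697 0.776 0.005]
mat? 306 [ 0.546 -0.256  0.001] [ 0.487 -0.281 -0.   ] [ 0.602 -0.229  0.004]
mat? 1717 [0.476 0.141 0.002] [ 0.408  0.097 -0.   ] [0.548 0.185 0.008]
mat? 11543 [0.28  0.044 0.001] [ 0.005 -0.539 -0.   ] [0.423 0.288 0.01 ]
vial [0.565 0.299 0.06 ] [0.591 0.328 0.102] [0.576 0.319 0.089]
mat? 401 [ 2.428 -1.253  0.008] [ 2.405 -2.242 -0.   ] [ 2.454 -0.713  0.015]
mat? 328 [-0.177 -1.089  0.007] [-0.399 -1.103 -0.   ] [ 0.068 -1.071  0.015]
mat? 287 [-0.242 -0.144  0.001] [-0.297 -0.227 -0.   ] [-0.195 -0.042  0.005]
mat? 585 [0.478 0.144 0.001] [ 0.409  0.096 -0.   ] [0.548 0.187 0.005]
mat? 330 [-0.06   0.076  0.011] [-0.105 -0.031 -0.   ] [0.045 0.146 0.015]
mat? 2561 [0.215 0.205 0.001] [ 0.004  0.042 -0.   ] [0.35  0.287 0.008]
mat? 321 [0.553 0.375 0.003] [ 0.479  0.326 -0.   ] [0.614 0.394 0.015]
mat? 471 [0.835 0.705 0.001] [ 0.793  0.668 -0.   ] [0.887 0.753 0.015]
t 0.1 tcp [ 0.2699 -0.563   0.2305] yaw 25.6 F [-0.2 -0.9  0.5] gap 0.998 gf 0.0 q6 -0.18
[ 0.315  -0.3828  0.2248 57.52  ] travel [0.1482, -0.1788, 0.0075] turn [-0.0005, -0.0003, -0.1773] mm 186.0 deg 31.9
[ 0.36   -0.2026  0.2186 89.44  ] travel [0.2202, -0.0735, 0.0077] turn [0.0, 0.0, -0.1773] mm 186.0 deg 31.9
[ 4.0500e-01 -2.2400e-02  2.1240e-01  1.2136e+02] travel [0.2258, 0.054, 0.0078] turn [0.0, 0.0, -0.1773] mm 186.0 deg 31.9
[  0.45     0.1578   0.2062 153.28  ] travel [0.1631, 0.1653, 0.0077] turn [0.0, 0.0, -0.1773] mm 186.0 deg 31.9
[  0.495   0.338   0.2   185.2  ] travel [0.051, 0.2265, 0.0078] turn [0.0, 0.0, -0.1773] mm 186.0 deg 31.9
```

Call:
apply_moves(claw=[1,1,1,1,1], travel=[[0.148,-0.179,0.0075],[0.148,-0.179,0.0075],[0.148,-0.179,0.0075],[0.148,-0.179,0.0075],[0.148,-0.179,0.0075]], turn=[[0,0,-0.177],[0,0,-0.177],[0,0,-0.177],[0,0,-0.177],[0,0,-0.177]])

```text
t: 0.52
tcp_pos: [0.3145, -0.377, 0.2244]
tool_rot: [0.875, 0.484, 0.001, -0.003]
force: [0.3, 0.7, 0.5]
finger_gap: 1.0
gripper_force: 0.0
```

Call:
apply_moves(claw=[1,1,1,1,1], travel=[[0.22,-0.0735,0.0075],[0.22,-0.0735,0.0075],[0.22,-0.0735,0.0075],[0.22,-0.0735,0.0075],[0.22,-0.0735,0.0075]], turn=[[0,0,-0.177],[0,0,-0.177],[0,0,-0.177],[0,0,-0.177],[0,0,-0.177]])

```text
t: 0.93
tcp_pos: [0.3588, -0.1981, 0.2187]
tool_rot: [0.709, 0.705, 0.001, -0.002]
force: [0.1, -0.1, 0.3]
finger_gap: 1.003
gripper_force: 0.0
```

Call:
apply_moves(claw=[-0.15,-0.15,-0.15,-0.15,-0.15], travel=[[0.226,0.054,0.0075],[0.226,0.054,0.0075],[0.226,0.054,0.0075],[0.226,0.054,0.0075],[0.226,0.054,0.0075]], turn=[[0,0,-0.177],[0,0,-0.177],[0,0,-0.177],[0,0,-0.177],[0,0,-0.177]])

```text
t: 1.35
tcp_pos: [0.4048, -0.0191, 0.2131]
tool_rot: [0.488, 0.873, 0.0, -0.001]
force: [0.6, 0.4, -0.3]
finger_gap: 0.43
gripper_force: 0.0
```

Call:
apply_moves(claw=[-0.15,-0.15,-0.15,-0.15,-0.15], travel=[[0.163,0.165,0.0075],[0.163,0.165,0.0075],[0.163,0.165,0.0075],[0.163,0.165,0.0075],[0.163,0.165,0.0075]], turn=[[0,0,-0.177],[0,0,-0.177],[0,0,-0.177],[0,0,-0.177],[0,0,-0.177]])

```text
t: 1.77
tcp_pos: [0.4515, 0.1609, 0.2072]
tool_rot: [0.229, 0.973, 0.001, 0.0]
force: [0.3, -1.8, -0.5]
finger_gap: 0.425
gripper_force: 0.0
```

Call:
apply_moves(claw=[-0.15,-0.15,-0.15,-0.15,-0.15], travel=[[0.051,0.226,0.0075],[0.051,0.226,0.0075],[0.051,0.226,0.0075],[0.051,0.226,0.0075],[0.051,0.226,0.0075]], turn=[[0,0,-0.177],[0,0,-0.177],[0,0,-0.177],[0,0,-0.177],[0,0,-0.177]])

```text
t: 2.18
tcp_pos: [0.4973, 0.3413, 0.201]
tool_rot: [-0.047, 0.999, 0.001, 0.001]
force: [1.8, 0.4, 0.9]
finger_gap: 0.426
gripper_force: 0.0
```

Run:
```python
from h import *
plan([(.493,.3383,.10,185.2),(.493,.3383,.022,185.2),(.493-.1295,.3383-.0118,.0225,185.2),(.493-.1295,.3383-.0118,.0035,185.2)])
```

```text
t 2.18 tcp [0.4973 0.3413 0.201 ] yaw -174.64 F [1.8 0.4 0.9] gap 0.426 gf 0.0 q6 -1.25
(0.493, 0.3383, 0.1, 185.2) travel [0.0059, -0.0035, 0.1262] turn [0.0007, 0.0006, 0.0009] mm 101.0 deg 0.2
(0.493, 0.3383, 0.022, 185.2) travel [0.0, 0.0, 0.0975] turn [0.0, 0.0, 0.0] mm 78.0 deg 0.0
(0.3635, 0.3265, 0.0225, 185.2) travel [0.1625, -0.0, -0.0006] turn [0.0, 0.0, 0.0] mm 130.0 deg 0.0
(0.3635, 0.3265, 0.0035, 185.2) travel [0.0, 0.0, 0.0237] turn [0.0, 0.0, 0.0] mm 19.0 deg 0.0
```

Call:
apply_moves(claw=[-0.15,-0.15,-0.15,-0.15,-0.15], travel=[[0.006,-0.0035,0.05],[0.006,-0.0035,0.1],[0.006,-0.0035,0.126],[0.006,-0.0035,0.126],[0.006,-0.0035,0.126]], turn=[[0,0,0.001],[0,0,0.001],[0,0,0.001],[0,0,0.001],[0,0,0.001]])

```text
t: 2.6
tcp_pos: [0.491, 0.333, 0.0993]
tool_rot: [-0.041, 0.999, -0.001, -0.002]
force: [1.2, 0.3, 0.2]
finger_gap: 0.43
gripper_force: 0.0
```

Run:
```python
from h import *
plan([(.493,.3383,.022,185.2)])
s=snap('side'); save(s,'side1.png',(180,220,340,340),4)
```

```text
t 2.6 tcp [0.491  0.333  0.0993] yaw -175.28 F [1.2 0.3 0.2] gap 0.43 gf 0.0 q6 -1.25
(0.493, 0.3383, 0.022, 185.2) travel [-0.0033, 0.0065, 0.0966] turn [-0.0003, -0.001, -0.0027] mm 77.0 deg 0.5
```

View pics/side1.png

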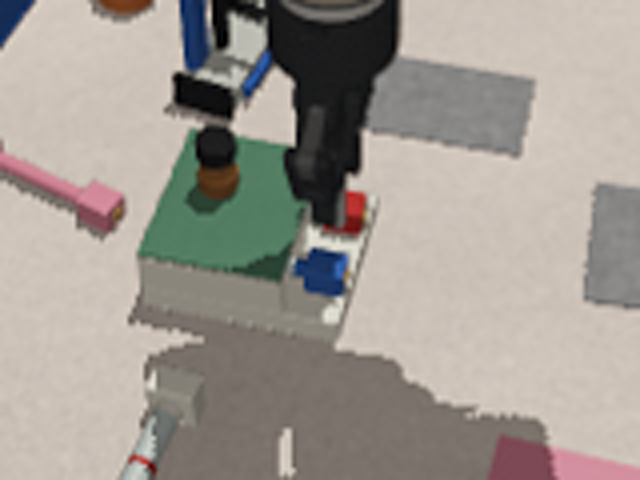

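The side crop shows the gripper above the two heads (blue at about (322,272) in the crop, red at (350,213)), with the vial upright. The arm lags the last rows by a few millimetres, so I let it settle before the final correction.

Call:
apply_moves(claw=[-0.15,-0.15,-0.15], travel=[[-0.0025,0.0065,0.04],[-0.0025,0.0065,0.04],[-0.0025,0.0065,0.04]], turn=[[0,0,-0.0025],[0,0,-0.0025],[0,0,-0.0025]])

```text
t: 2.9
tcp_pos: [0.4936, 0.3386, 0.0693]
tool_rot: [-0.045, 0.999, -0.0, -0.0]
force: [0.3, 0.3, 0.8]
finger_gap: 0.429
gripper_force: 0.0
```

Run:
```python
from h import *
manip.snapshot('top');manip.snapshot('top')
plan([(.493,.3383,.022,185.2)])
```

```text
t 3.0 tcp [0.4946 0.339  0.0706] yaw -174.84 F [-0.1  0.4 -0. ] gap 0.427 gf 0.0 q6 -1.25
(0.493, 0.3383, 0.022, 185.2) travel [0.0023, -0.0008, 0.0607] turn [0.0003, 0.001, -0.0002] mm 49.0 deg 0.2
```

Call:
apply_moves(claw=[-0.15,-0.15,-0.15,-0.15,-0.15], travel=[[0.002,-0.001,0.02],[0.002,-0.001,0.04],[0.002,-0.001,0.055],[0.002,-0.001,0.0605],[0.002,-0.001,0.0605]], turn=[[0,0,0],[0,0,0],[0,0,0],[0,0,0],[0,0,0]])

```text
t: 3.42
tcp_pos: [0.4918, 0.3375, 0.02]
tool_rot: [-0.045, 0.999, -0.0, -0.0]
force: [-1.1, -0.2, -0.5]
finger_gap: 0.425
gripper_force: 0.0
```

Call:
apply_moves(claw=[-0.9,-0.9,-0.9,-0.9,-0.9], travel=[[0,0,0],[0,0,0],[0,0,0],[0,0,0],[0,0,0]], turn=[[0,0,0],[0,0,0],[0,0,0],[0,0,0],[0,0,0]], newtons=50)

```text
t: 3.83
tcp_pos: [0.4927, 0.338, 0.0211]
tool_rot: [-0.045, 0.999, 0.0, 0.001]
force: [0.2, 0.3, 3.9]
finger_gap: 0.24
gripper_force: 49.4
```

Call:
apply_moves(claw=[-0.9,-0.9,-0.9,-0.9,-0.9], travel=[[0.02,0,-0.0015],[0.05,0,-0.0015],[0.08,0,-0.0015],[0.115,0,-0.0015],[0.14,0,-0.0015]], turn=[[0,0,0],[0,0,0],[0,0,0],[0,0,0],[0,0,0]])

```text
t: 4.25
tcp_pos: [0.3777, 0.3269, 0.0213]
tool_rot: [-0.045, 0.999, -0.0, -0.001]
force: [0.1, 1.0, -0.3]
finger_gap: 0.249
gripper_force: 48.9
```

Call:
apply_moves(claw=[-0.9,-0.9,-0.9,-0.9,-0.9], travel=[[0.02,0,0],[0.028,0,0],[0.028,0,0],[0.028,0,0.01],[0.028,0,0.018]], turn=[[0,0,0],[0,0,0],[0,0,0],[0,0,0],[0,0,0]])

```text
t: 4.67
tcp_pos: [0.3603, 0.3264, 0.0066]
tool_rot: [-0.045, 0.999, 0.001, 0.002]
force: [0.3, -0.2, -0.3]
finger_gap: 0.244
gripper_force: 48.9
```

Run:
```python
from h import *
plan([])
s=snap('side'); save(s,'side2.png',(180,180,380,330),4)
```

```text
t 4.67 tcp [0.3603 0.3264 0.0066] yaw -174.85 F [ 0.3 -0.2 -0.3] gap 0.244 gf 48.9 q6 -1.15
```

View pics/side2.png

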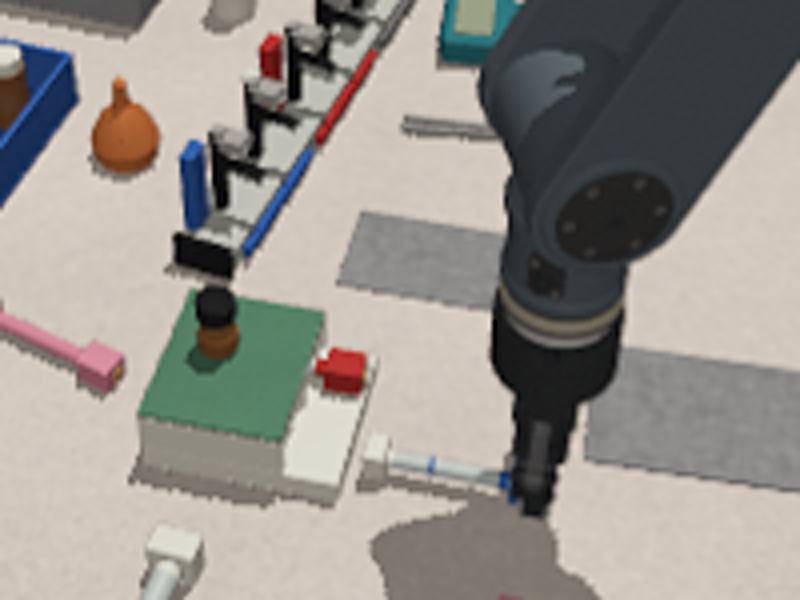

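The probe is out, with its foot at about (375,462) in the crop, clear of the box, and its head in the gripper at (530,480). Next I lay it down, then regrasp it at mid-shaft.

Call:
apply_moves(claw=[-0.9,-0.9,-0.9,-0.15,-0.15], travel=[[0,0,0.005],[0,0,0.008],[0,0,0.008],[0,0,0.008],[0,0,0.008]], turn=[[0,0,0],[0,0,0],[0,0,0],[0,0,0],[0,0,0]])

```text
t: 5.13
tcp_pos: [0.3587, 0.3257, 0.0004]
tool_rot: [-0.045, 0.999, 0.0, 0.0]
force: [-0.8, -0.4, 0.1]
finger_gap: 0.425
gripper_force: 0.0
```

Call:
apply_moves(claw=[-0.15,-0.15,-0.15,-0.15,-0.15], travel=[[0,0,-0.004],[0,0,-0.006],[-0.03,0,-0.006],[-0.0655,0,-0.006],[-0.0655,0,-0.006]], turn=[[0,0,0],[0,0,0],[0,0,0],[0,0,0],[0,0,0]])

```text
t: 5.55
tcp_pos: [0.4179, 0.3325, 0.0061]
tool_rot: [-0.044, 0.999, 0.002, 0.005]
force: [1.0, 0.7, -0.0]
finger_gap: 0.424
gripper_force: 0.0
```

Run:
```python
from h import *
plan([])
s=snap('side'); W=cloud(s); s2=snap('top'); W2=cloud(s2)
for W,s in((W,s),(W2,s2)):
    hsv=cv2.cvtColor(s['pixels'],cv2.COLOR_RGB2HSV).astype(int); H,S,V=np.moveaxis(hsv,-1,0)
    x,y,z=np.moveaxis(W,-1,0)
    m=(H>105)&(H<125)&(S>120)&(y>.29)&(y<.36)&(x>.33)&(x<.39)
    P=W[m]; print(len(P),P.min(0) if len(P) else 0,P.max(0) if len(P) else 0)
```

```text
t 5.55 tcp [0.4179 0.3325 0.0061] yaw -174.92 F [ 1.   0.7 -0. ] gap 0.424 gf 0.0 q6 -1.2
107 [0.35164711 0.31885324 0.00152839] [0.38220503 0.33940336 0.02418594]
129 [0.34997154 0.31387059 0.004427  ] [0.38038305 0.35925469 0.46538021]
```

Call:
apply_moves(claw=[-0.15,-0.15,-1,-1,-1], travel=[[0,0,0.0035],[0,0,0.0035],[0,0,0.0035],[0,0,0.0035],[0,0,0.0035]], turn=[[0,0,0],[0,0,0],[0,0,0],[0,0,0],[0,0,0]], newtons=80)

```text
t: 6.07
tcp_pos: [0.4095, 0.3303, 0.0026]
tool_rot: [-0.045, 0.999, -0.0, -0.0]
force: [-0.1, 0.1, 1.0]
finger_gap: 0.104
gripper_force: 78.2
```

Call:
apply_moves(claw=[-1,-1,-1,-1,-1], travel=[[0,0,0],[0,0,0],[0,0,0],[0,0,0],[0,0,0]], turn=[[0,0,0],[0,0,0],[0,0,0],[0,0,0],[0,0,0]])

```text
t: 6.48
tcp_pos: [0.4097, 0.3302, 0.0026]
tool_rot: [-0.045, 0.999, -0.0, -0.0]
force: [-2.5, -0.2, 3.5]
finger_gap: 0.104
gripper_force: 78.3
```

Run:
```python
from h import *
plan([(.412,.331,.16,185.2),(.412,.20,.16,153),(.46,.18,.16,120),(.53,.145,.13,86.5)])
# seat refinement: blocks & grey probe
for n in('top','side'):
    s=load('top') if n=='top' else load('side'); W=cloud(s); hsv=cv2.cvtColor(s['pixels'],cv2.COLOR_RGB2HSV).astype(int); H,S,V=np.moveaxis(hsv,-1,0); x,y,z=np.moveaxis(W,-1,0)
    for c,mm in(('blue',(H>105)&(H<125)&(S>150)),('red',((H<6)|(H>174))&(S>180))):
        P=W[mm&(x>.58)&(x<.72)&(y<.22)&(y>-.3)&(z>.03)]
        # front face: lower x; top: z>.09
        T=P[P[:,2]>.0895]; print(n,c,'n',len(P),'x',P[:,0].min().round(4),np.percentile(P[:,0],[10,50,90]).round(4),'y',P[:,1].min().round(4),P[:,1].max().round(4),'top',T.mean(0).round(4))
        P=W[mm&(x>.57)&(x<.66)&(y<.22)&(y>-.3)&(z<.022)]; A=cv2.fitLine(P[:,:2].astype(np.float32),cv2.DIST_HUBER,0,.01,.01).ravel(); print('  strip y',P[:,1].min().round(4),P[:,1].max().round(4),'line',A.round(4), 'slope',A[0]/A[1])
```

```text
t 6.48 tcp [0.4097 0.3302 0.0026] yaw -174.83 F [-2.5 -0.2  3.5] gap 0.104 gf 78.3 q6 -1.2
(0.412, 0.331, 0.16, 185.2) travel [-0.0027, 0.0007, -0.1968] turn [-0.0001, -0.0003, -0.0002] mm 157.0 deg 0.1
(0.412, 0.2, 0.16, 153) travel [0.0148, -0.1631, 0.0] turn [0.0, 0.0, 0.1789] mm 131.0 deg 32.2
(0.46, 0.18, 0.16, 120) travel [-0.0648, 0.005, 0.0] turn [0.0, 0.0, 0.1833] mm 52.0 deg 33.0
(0.53, 0.145, 0.13, 86.5) travel [-0.0816, 0.0539, 0.0375] turn [0.0, 0.0, 0.1861] mm 84.0 deg 33.5
top blue n 109 x 0.5858 [0.6439 0.6453 0.6512] y -0.219 0.2019 top [0.6491 0.1774 0.094 ]
  strip y 0.0709 0.2038 line [0.0659 0.9978 0.6051 0.129 ] slope 0.066032246
top red n 97 x 0.6105 [0.6357 0.6367 0.6425] y -0.1709 0.1601 top [0.6403 0.0431 0.0937]
  strip y -0.0648 0.0513 line [ 0.0583  0.9983  0.5957 -0.0165] slope 0.058354393
side blue n 103 x 0.6319 [0.6452 0.6484 0.6549] y -0.0357 0.1909 top [0.6504 0.1789 0.092 ]
  strip y 0.0704 0.1861 line [0.0551 0.9985 0.607  0.1446] slope 0.055220317
side red n 42 x 0.6362 [0.6371 0.64   0.6462] y 0.0366 0.0555 top [0.642  0.0462 0.0922]
  strip y -0.0607 0.0534 line [0.0508 0.9987 0.5984 0.0067] slope 0.050904978
```

Call:
apply_moves(claw=[-0.3,-0.3,-0.3,-0.3,-0.3], travel=[[0,0,0],[0,0,0],[-0.005,0,0],[-0.0085,0,0],[-0.0085,0,0]], turn=[[0,0,0],[0,0,0],[0,0,0],[0,0,0],[0,0,0]])

```text
t: 6.9
tcp_pos: [0.4187, 0.3313, 0.0026]
tool_rot: [-0.045, 0.999, 0.0, 0.001]
force: [1.2, -0.8, 1.1]
finger_gap: 0.348
gripper_force: 0.0
```

Call:
apply_moves(claw=[-0.3,-1,-1,-1,-1], travel=[[0,0,0],[0,0,0],[0,0,0],[0,0,0],[0,0,0]], turn=[[0,0,0],[0,0,0],[0,0,0],[0,0,0],[0,0,0]])

```text
t: 7.32
tcp_pos: [0.417, 0.3309, 0.0027]
tool_rot: [-0.045, 0.999, -0.0, 0.0]
force: [-0.5, -0.9, 2.5]
finger_gap: 0.105
gripper_force: 78.2
```

Call:
apply_moves(claw=[-1,-1,-1,-1,-1], travel=[[0,0,-0.03],[0,0,-0.07],[0,0,-0.11],[0,0,-0.15],[0,0,-0.19]], turn=[[0,0,0],[0,0,0],[0,0,0],[0,0,0],[0,0,0]])

```text
t: 7.73
tcp_pos: [0.4164, 0.3307, 0.1556]
tool_rot: [-0.045, 0.999, -0.0, -0.001]
force: [0.3, 0.7, -0.9]
finger_gap: 0.102
gripper_force: 78.2
```

Run:
```python
from h import *
plan([(.42,.23,.16,154),(.46,.18,.16,120.5),(.53,.132,.12,86.4)])
s=snap('side'); save(s,'side3.png',(180,160,400,310),3.6)
```

```text
t 7.73 tcp [0.4164 0.3307 0.1556] yaw -174.82 F [ 0.3  0.7 -0.9] gap 0.102 gf 78.2 q6 -1.2
(0.42, 0.23, 0.16, 154) travel [0.0068, -0.1258, -0.0055] turn [-0.0002, -0.0003, 0.1732] mm 101.0 deg 31.2
(0.46, 0.18, 0.16, 120.5) travel [-0.0723, -0.0343, 0.0] turn [0.0, 0.0, 0.1861] mm 64.0 deg 33.5
(0.53, 0.132, 0.12, 86.4) travel [-0.0961, 0.0449, 0.05] turn [0.0, 0.0, 0.1894] mm 94.0 deg 34.1
```

View pics/side3.png

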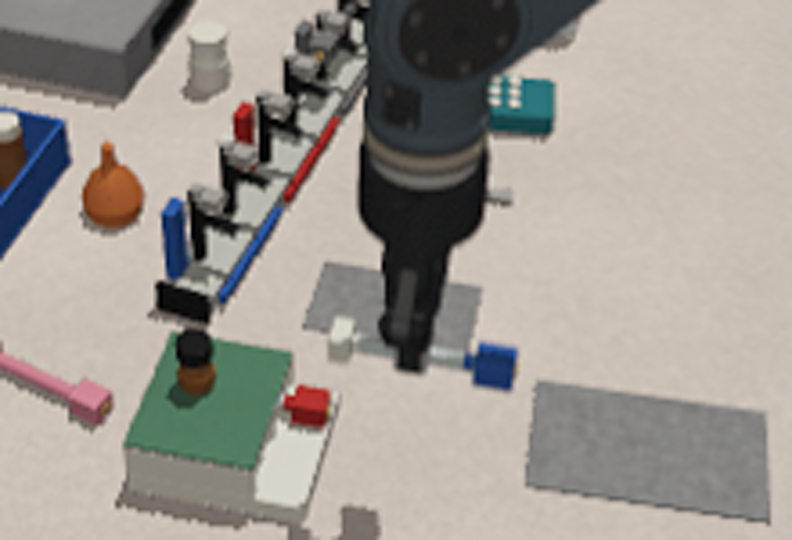

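Held level near mid-shaft: foot (342,340), head (495,366) in the crop. Moving to the front of the blue station.

Call:
apply_moves(claw=[-1,-1,-1,-1,-1], travel=[[0.007,-0.126,-0.0055],[0.007,-0.126,-0.0055],[0.007,-0.126,-0.0055],[0.007,-0.126,-0.0055],[0.007,-0.126,-0.0055]], turn=[[0,0,0.173],[0,0,0.173],[0,0,0.173],[0,0,0.173],[0,0,0.173]])

```text
t: 8.2
tcp_pos: [0.4203, 0.2287, 0.1588]
tool_rot: [0.228, 0.974, -0.0, -0.0]
force: [0.6, 0.5, -0.9]
finger_gap: 0.097
gripper_force: 78.4
```

Call:
apply_moves(claw=[-1,-1,-1,-1,-1], travel=[[-0.072,-0.034,0],[-0.072,-0.034,0],[-0.072,-0.034,0],[-0.072,-0.034,0],[-0.072,-0.034,0]], turn=[[0,0,0.186],[0,0,0.186],[0,0,0.186],[0,0,0.186],[0,0,0.186]])

```text
t: 8.62
tcp_pos: [0.4603, 0.1798, 0.1584]
tool_rot: [0.499, 0.867, -0.0, -0.0]
force: [0.1, -0.6, -0.7]
finger_gap: 0.1
gripper_force: 78.4
```

Call:
apply_moves(claw=[-1,-1,-1,-1,-1], travel=[[-0.096,0.045,0.05],[-0.096,0.045,0.05],[-0.096,0.045,0.05],[-0.096,0.045,0.05],[-0.096,0.045,0.05]], turn=[[0,0,0.189],[0,0,0.189],[0,0,0.189],[0,0,0.189],[0,0,0.189]])

```text
t: 9.03
tcp_pos: [0.5307, 0.1316, 0.1175]
tool_rot: [0.731, 0.683, -0.001, -0.001]
force: [-1.0, 0.2, -0.6]
finger_gap: 0.101
gripper_force: 78.4
```

Call:
apply_moves(claw=[-1,-1,-1], travel=[[0,0,0],[0,0,0],[0,0,0]], turn=[[0,0,0],[0,0,0],[0,0,0]])

```text
t: 9.28
tcp_pos: [0.5301, 0.1327, 0.1188]
tool_rot: [0.727, 0.686, -0.0, -0.0]
force: [0.3, 0.2, 0.2]
finger_gap: 0.102
gripper_force: 78.4
```

Run:
```python
from h import *
plan([(.565,.1300,.067,86.4)])
for n in('side','top'):
    s=snap(n);W=cloud(s); hsv=cv2.cvtColor(s['pixels'],cv2.COLOR_RGB2HSV).astype(int); H,S,V=np.moveaxis(hsv,-1,0); x,y,z=np.moveaxis(W,-1,0)
    m=(H>105)&(H<125)&(S>120)&(y>.13)&(y<.25)&(x>.48)&(x<.59)&(z>.08); P=W[m]; print(n,len(P),np.percentile(P,[3,50,97],axis=0).round(4).tolist())
    # white foot
    m=(S<50)&(V>110)&(y>.05)&(y<.1)&(x>.49)&(x<.56)&(z>.105)&(z<.16); P=W[m]; print(n,len(P),np.percentile(P,[3,50,97],axis=0).round(4).tolist() if len(P) else '')
```

```text
t 9.28 tcp [0.5301 0.1327 0.1188] yaw 86.67 F [0.3 0.2 0.2] gap 0.102 gf 78.4 q6 0.1
(0.565, 0.13, 0.067, 86.4) travel [-0.0008, 0.0437, 0.0647] turn [-0.0001, 0.0, 0.0015] mm 62.0 deg 0.3
side 72 [[0.5221, 0.1748, 0.1226], [0.5307, 0.1914, 0.1354], [0.5416, 0.2018, 0.1384]]
side 2 [[0.5188, 0.0828, 0.1191], [0.5196, 0.0896, 0.1275], [0.5204, 0.0963, 0.1359]]
top 35 [[0.5313, 0.1832, 0.1362], [0.536, 0.1917, 0.1383], [0.5405, 0.198, 0.1419]]
top 1 [[0.5302, 0.0987, 0.132], [0.5302, 0.0987, 0.132], [0.5302, 0.0987, 0.132]]
```

Call:
apply_moves(claw=[-1,-1,-1,-1,-1], travel=[[-0.0015,0.02,0.03],[-0.0015,0.0435,0.0645],[-0.0015,0.0435,0.0645],[-0.0015,0.0435,0.0645],[-0.0015,0.0435,0.0645]], turn=[[0,0,0.0015],[0,0,0.0015],[0,0,0.0015],[0,0,0.0015],[0,0,0.0015]])

```text
t: 9.8
tcp_pos: [0.5644, 0.1294, 0.0675]
tool_rot: [0.73, 0.684, -0.0, -0.0]
force: [-1.3, -0.1, -0.7]
finger_gap: 0.102
gripper_force: 78.4
```

Call:
apply_moves(claw=[-1,-1,-1,-1,-1], travel=[[0,0.02,0],[0,0.045,0],[0,0.045,0],[0,0.045,0],[0,0.045,0]], turn=[[0,0,0],[0,0,0],[0,0,0],[0,0,0],[0,0,0]])

```text
t: 10.22
tcp_pos: [0.6, 0.1271, 0.0685]
tool_rot: [0.73, 0.684, -0.0, -0.0]
force: [-0.1, 0.1, -1.1]
finger_gap: 0.098
gripper_force: 78.5
```

Run:
```python
from h import *
plan([(.628,.1255,.067,86.4)])
s=snap('side'); save(s,'side4.png',(200,150,320,260),5.4)
```

```text
t 10.22 tcp [0.6    0.1271 0.0685] yaw 86.28 F [-0.1  0.1 -1.1] gap 0.098 gf 78.5 q6 0.09
(0.628, 0.1255, 0.067, 86.4) travel [0.0003, 0.0351, 0.0018] turn [-0.0001, -0.0, -0.0006] mm 28.0 deg 0.1
```

View pics/side4.png

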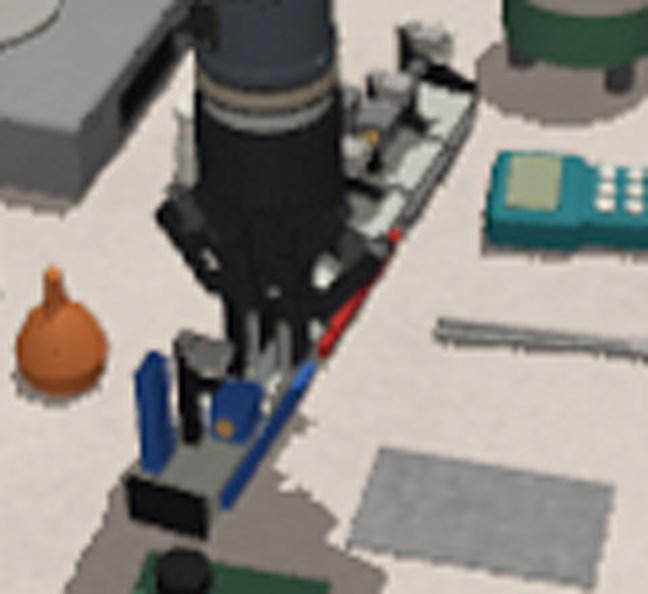

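The blue head sits at (235,410), in front of the blue block at (153,410), and the shaft is at the clip mouths. Next I press it in.

Call:
apply_moves(claw=[-1,-1,-1,-1,-1], travel=[[0,0.005,0.001],[0,0.01,0.0015],[0,0.015,0.0015],[0,0.02,0.0015],[0,0.02,0.0015]], turn=[[0,0,0],[0,0,0],[0,0,0],[0,0,0],[0,0,0]])

```text
t: 10.68
tcp_pos: [0.6127, 0.1262, 0.0663]
tool_rot: [0.73, 0.684, -0.004, -0.004]
force: [-8.4, -0.8, 11.0]
finger_gap: 0.104
gripper_force: 79.7
```

Call:
apply_moves(claw=[-1,-1,-1,-1,-1], travel=[[0,0.005,0],[0,0.01,0],[0,0.014,0],[0,0.014,0],[0,0.014,0]], turn=[[0,0,0],[0,0,0],[0,0,0],[0,0,0],[0,0,0]])

```text
t: 11.1
tcp_pos: [0.6163, 0.126, 0.0663]
tool_rot: [0.73, 0.684, -0.01, -0.009]
force: [-20.2, 1.2, 20.2]
finger_gap: 0.104
gripper_force: 80.9
```

Call:
apply_moves(claw=[-1,-1,-1,-1,-1], travel=[[0,0.003,-0.0015],[0,0.006,-0.0015],[0,0.009,-0.0015],[0,0.009,-0.0015],[0,0.009,-0.0015]], turn=[[0,0,0],[0,0,0],[0,0,0],[0,0,0],[0,0,0]])

```text
t: 11.52
tcp_pos: [0.6293, 0.1251, 0.0666]
tool_rot: [0.73, 0.684, -0.005, -0.005]
force: [-10.7, 0.5, 7.1]
finger_gap: 0.098
gripper_force: 80.1
```

Call:
apply_moves(claw=[-1,-1,-1,-1], travel=[[0,0.004,0],[0,0.007,0],[0,0.007,0],[0,0.007,0]], turn=[[0,0,0],[0,0,0],[0,0,0],[0,0,0]])

```text
t: 11.85
tcp_pos: [0.6293, 0.1252, 0.0665]
tool_rot: [0.729, 0.684, -0.01, -0.009]
force: [-19.4, 0.7, 15.4]
finger_gap: 0.102
gripper_force: 81.0
```

Call:
apply_moves(claw=[-1,-1,-0.5,-0.5,-0.5], travel=[[0,-0.011,0],[0,-0.011,0],[0,-0.011,0],[0,-0.012,0],[0,-0.012,0]], turn=[[0,0,0],[0,0,0],[0,0,0],[0,0,0],[0,0,0]])

```text
t: 12.27
tcp_pos: [0.6334, 0.1247, 0.0677]
tool_rot: [0.73, 0.684, 0.001, 0.001]
force: [-0.8, -0.1, -0.5]
finger_gap: 0.249
gripper_force: 0.0
```

Call:
apply_moves(claw=[-0.5,-0.5,-0.5,-0.5,-0.5], travel=[[0,0,0],[0,0,-0.02],[0,0,-0.05],[0,0,-0.09],[0,0,-0.13]], turn=[[0,0,0],[0,0,0],[0,0,0],[0,0,0],[0,0,0]])

```text
t: 12.68
tcp_pos: [0.6317, 0.1247, 0.1718]
tool_rot: [0.73, 0.684, -0.0, -0.0]
force: [0.6, -0.6, 0.0]
finger_gap: 0.254
gripper_force: 0.0
```

Run:
```python
from h import *
plan([(.53,.19,.17,120),(.51,.25,.17,153),(.499,.2868,.12,185.1)])
```

```text
t 12.68 tcp [0.6317 0.1247 0.1718] yaw 86.24 F [ 0.6 -0.6  0. ] gap 0.254 gf 0.0 q6 0.09
(0.53, 0.19, 0.17, 120) travel [0.0732, -0.1322, 0.0023] turn [-0.0002, -0.0, -0.1876] mm 121.0 deg 33.8
(0.51, 0.25, 0.17, 153) travel [0.0775, 0.0158, 0.0] turn [0.0, 0.0, -0.1833] mm 63.0 deg 33.0
(0.499, 0.2868, 0.12, 185.1) travel [0.0331, 0.0347, 0.0625] turn [0.0, 0.0, -0.1783] mm 63.0 deg 32.1
```

Call:
apply_moves(claw=[-0.15,-0.15,-0.15,-0.15,-0.15], travel=[[0.073,-0.132,0.002],[0.073,-0.132,0.002],[0.073,-0.132,0.002],[0.073,-0.132,0.002],[0.073,-0.132,0.002]], turn=[[0,0,-0.1875],[0,0,-0.1875],[0,0,-0.1875],[0,0,-0.1875],[0,0,-0.1875]])

```text
t: 13.1
tcp_pos: [0.5282, 0.1914, 0.1702]
tool_rot: [0.496, 0.868, 0.0, 0.0]
force: [0.2, 0.0, 0.1]
finger_gap: 0.427
gripper_force: 0.0
```

Call:
apply_moves(claw=[-0.15,-0.15,-0.15,-0.15,-0.15], travel=[[0.0775,0.016,0],[0.0775,0.016,0],[0.0775,0.016,0],[0.0775,0.016,0],[0.0775,0.016,0]], turn=[[0,0,-0.183],[0,0,-0.183],[0,0,-0.183],[0,0,-0.183],[0,0,-0.183]])

```text
t: 13.52
tcp_pos: [0.5107, 0.2509, 0.1701]
tool_rot: [0.231, 0.973, 0.0, 0.001]
force: [0.8, 0.1, 0.2]
finger_gap: 0.429
gripper_force: 0.0
```

Call:
apply_moves(claw=[-0.15,-0.15,-0.15,-0.15,-0.15], travel=[[0.033,0.035,0.0625],[0.033,0.035,0.0625],[0.033,0.035,0.0625],[0.033,0.035,0.0625],[0.033,0.035,0.0625]], turn=[[0,0,-0.178],[0,0,-0.178],[0,0,-0.178],[0,0,-0.178],[0,0,-0.178]])

```text
t: 13.93
tcp_pos: [0.4998, 0.2876, 0.1193]
tool_rot: [-0.046, 0.999, 0.0, 0.0]
force: [-0.1, 0.6, -0.4]
finger_gap: 0.427
gripper_force: 0.0
```

Call:
apply_moves(claw=[-0.15,-0.15,-0.15], travel=[[0,0,0],[0,0,0],[0,0,0]], turn=[[0,0,0],[0,0,0],[0,0,0]])

```text
t: 14.18
tcp_pos: [0.4997, 0.2872, 0.1199]
tool_rot: [-0.043, 0.999, 0.0, 0.001]
force: [0.1, -0.6, 0.2]
finger_gap: 0.424
gripper_force: 0.0
```

Run:
```python
from h import *
plan([(.4975,.2868,.07,185.2),(.4975,.2868,.022,185.2)])
s=snap('side'); save(s,'side5.png',(190,150,350,310),3.75)
```

```text
t 14.18 tcp [0.4997 0.2872 0.1199] yaw -175.11 F [ 0.1 -0.6  0.2] gap 0.424 gf 0.0 q6 -1.33
(0.4975, 0.2868, 0.07, 185.2) travel [0.0029, -0.0002, 0.0624] turn [0.0001, 0.0003, -0.0017] mm 50.0 deg 0.3
(0.4975, 0.2868, 0.022, 185.2) travel [0.0, 0.0, 0.06] turn [0.0, 0.0, 0.0] mm 48.0 deg 0.0
```

View pics/side5.png

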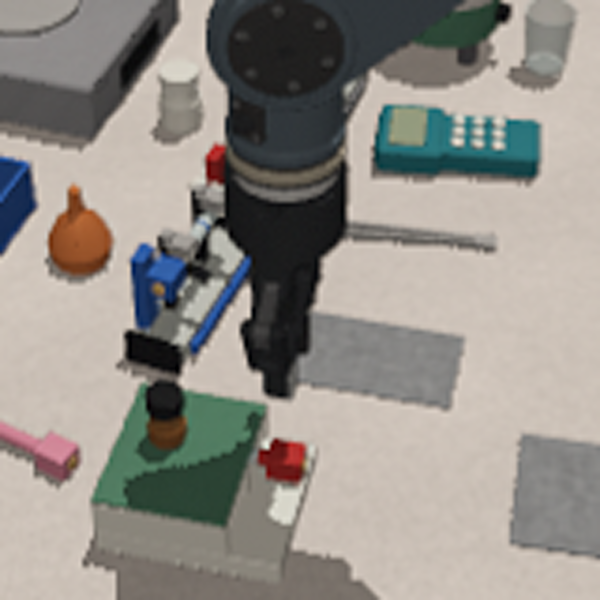

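The blue probe lies in its clips, its head (165,275) beside the blue block. The red head at (283,460) is next, repeating the same sequence.

Call:
apply_moves(claw=[-0.15,-0.15,-0.15,-0.15,-0.15], travel=[[0.003,0,0.03],[0.003,0,0.0625],[0.003,0,0.0625],[0.003,0,0.0625],[0.003,0,0.0625]], turn=[[0,0,-0.0015],[0,0,-0.0015],[0,0,-0.0015],[0,0,-0.0015],[0,0,-0.0015]])

```text
t: 14.65
tcp_pos: [0.4974, 0.2871, 0.0705]
tool_rot: [-0.046, 0.999, 0.0, 0.001]
force: [0.7, -0.6, 1.1]
finger_gap: 0.425
gripper_force: 0.0
```

Call:
apply_moves(claw=[-0.15,-0.15,-0.15,-0.15,-0.15], travel=[[0,0,0.02],[0,0,0.04],[0,0,0.055],[0,0,0.06],[0,0,0.06]], turn=[[0,0,0],[0,0,0],[0,0,0],[0,0,0],[0,0,0]])

```text
t: 15.07
tcp_pos: [0.4966, 0.2868, 0.0215]
tool_rot: [-0.046, 0.999, -0.0, -0.0]
force: [0.5, 0.4, 0.2]
finger_gap: 0.427
gripper_force: 0.0
```

Call:
apply_moves(claw=[-0.9,-0.9,-0.9,-0.9,-0.9], travel=[[0,0,0],[0,0,0],[0,0,0],[0,0,0],[0,0,0]], turn=[[0,0,0],[0,0,0],[0,0,0],[0,0,0],[0,0,0]], newtons=50)

```text
t: 15.48
tcp_pos: [0.4974, 0.2871, 0.0226]
tool_rot: [-0.046, 0.999, 0.0, 0.001]
force: [-0.1, 0.5, 5.5]
finger_gap: 0.247
gripper_force: 49.4
```

Call:
apply_moves(claw=[-0.9,-0.9,-0.9,-0.9,-0.9], travel=[[0.02,0,-0.0015],[0.05,0,-0.0015],[0.08,0,-0.0015],[0.115,0,-0.0015],[0.14,0,-0.0015]], turn=[[0,0,0],[0,0,0],[0,0,0],[0,0,0],[0,0,0]])

```text
t: 15.9
tcp_pos: [0.3824, 0.2759, 0.023]
tool_rot: [-0.046, 0.999, -0.0, -0.001]
force: [0.8, -1.1, -0.1]
finger_gap: 0.241
gripper_force: 48.9
```

Call:
apply_moves(claw=[-0.9,-0.9,-0.9,-0.9,-0.9], travel=[[0.02,0,0],[0.028,0,0],[0.028,0,0],[0.028,0,0.01],[0.028,0,0.018]], turn=[[0,0,0],[0,0,0],[0,0,0],[0,0,0],[0,0,0]])

```text
t: 16.32
tcp_pos: [0.3653, 0.2753, 0.0082]
tool_rot: [-0.046, 0.999, 0.001, 0.002]
force: [-0.5, 0.5, 0.1]
finger_gap: 0.246
gripper_force: 48.8
```

Call:
apply_moves(claw=[-0.9,-0.9,-0.9,-0.15,-0.15], travel=[[0,0,0.005],[0,0,0.008],[0,0,0.008],[0,0,0.008],[0,0,0.008]], turn=[[0,0,0],[0,0,0],[0,0,0],[0,0,0],[0,0,0]])

```text
t: 16.73
tcp_pos: [0.3638, 0.2747, 0.0018]
tool_rot: [-0.046, 0.999, 0.0, 0.0]
force: [-0.6, 0.4, -0.4]
finger_gap: 0.422
gripper_force: 0.0
```

Call:
apply_moves(claw=[-0.15,-0.15,-0.15,-0.15,-0.15], travel=[[0,0,-0.004],[0,0,-0.006],[-0.03,0,-0.006],[-0.07,0,-0.006],[-0.07,0,-0.006]], turn=[[0,0,0],[0,0,0],[0,0,0],[0,0,0],[0,0,0]])

```text
t: 17.15
tcp_pos: [0.4275, 0.2817, 0.0077]
tool_rot: [-0.045, 0.999, 0.002, 0.006]
force: [0.7, 0.1, 0.2]
finger_gap: 0.425
gripper_force: 0.0
```

Run:
```python
from h import *
for n in('side','top'):
    s=snap(n);W=cloud(s); hsv=cv2.cvtColor(s['pixels'],cv2.COLOR_RGB2HSV).astype(int); H,S,V=np.moveaxis(hsv,-1,0); x,y,z=np.moveaxis(W,-1,0)
    m=((H<6)|(H>174))&(S>170)&(y>.24)&(y<.31)&(x>.33)&(x<.42)&(z<.03)&(z>.003); P=W[m]; print(n,len(P),np.percentile(P,[2,50,98],axis=0).round(4).tolist() if len(P) else '')
plan([])
```

```text
side 90 [[0.3565, 0.269, 0.0064], [0.3684, 0.2843, 0.0188], [0.3838, 0.2901, 0.0236]]
top 38 [[0.3554, 0.2653, 0.0073], [0.3657, 0.2671, 0.0218], [0.3776, 0.2717, 0.0268]]
t 17.25 tcp [0.4203 0.2799 0.007 ] yaw -174.8 F [-0.7 -1.2  0.1] gap 0.423 gf 0.0 q6 -1.3
```

Call:
apply_moves(claw=[-0.15,-0.15,-1,-1,-1], travel=[[0,0,0.005],[0,0,0.005],[0,0,0.005],[0,0,0.005],[0,0,0.005]], turn=[[0,0,0],[0,0,0],[0,0,0],[0,0,0],[0,0,0]], newtons=80)

```text
t: 17.67
tcp_pos: [0.4178, 0.2796, 0.003]
tool_rot: [-0.046, 0.999, -0.0, -0.001]
force: [-0.9, -1.0, -0.4]
finger_gap: 0.104
gripper_force: 78.1
```

Call:
apply_moves(claw=[-1,-1,-1,-1,-1], travel=[[0,0,0],[0,0,0],[0,0,0],[0,0,-0.03],[0,0,-0.07]], turn=[[0,0,0],[0,0,0],[0,0,0],[0,0,0],[0,0,0]])

```text
t: 18.08
tcp_pos: [0.417, 0.2789, 0.0573]
tool_rot: [-0.046, 0.999, -0.001, -0.003]
force: [0.1, -0.1, -1.2]
finger_gap: 0.105
gripper_force: 78.2
```

Call:
apply_moves(claw=[-1,-1,-1,-1,-1], travel=[[0,0,-0.04],[0,0,-0.08],[0,0,-0.12],[0,0,-0.12],[0,0,-0.12]], turn=[[0,0,0],[0,0,0],[0,0,0],[0,0,0],[0,0,0]])

```text
t: 18.5
tcp_pos: [0.42, 0.2802, 0.1567]
tool_rot: [-0.046, 0.999, 0.001, 0.003]
force: [-0.2, 0.3, 0.0]
finger_gap: 0.103
gripper_force: 78.2
```

Run:
```python
from h import *
plan([(.42,.18,.16,154),(.46,.08,.16,120.5),(.53,-.003,.12,86.4)])
```

```text
t 18.5 tcp [0.42   0.2802 0.1567] yaw -174.74 F [-0.2  0.3  0. ] gap 0.103 gf 78.2 q6 -1.3
(0.42, 0.18, 0.16, 154) travel [0.0115, -0.1247, -0.0043] turn [0.0009, 0.0015, 0.1737] mm 100.0 deg 31.3
(0.46, 0.08, 0.16, 120.5) travel [-0.0997, -0.0904, 0.0] turn [0.0, 0.0, 0.1861] mm 108.0 deg 33.5
(0.53, -0.003, 0.12, 86.4) travel [-0.1338, 0.0227, 0.05] turn [0.0, 0.0, 0.1894] mm 116.0 deg 34.1
```

Call:
apply_moves(claw=[-1,-1,-1,-1,-1], travel=[[0.0115,-0.125,-0.0045],[0.0115,-0.125,-0.0045],[0.0115,-0.125,-0.0045],[0.0115,-0.125,-0.0045],[0.0115,-0.125,-0.0045]], turn=[[0,0,0.1735],[0,0,0.1735],[0,0,0.1735],[0,0,0.1735],[0,0,0.1735]])

```text
t: 18.92
tcp_pos: [0.4175, 0.1777, 0.157]
tool_rot: [0.228, 0.974, -0.001, -0.002]
force: [0.3, 0.2, -0.3]
finger_gap: 0.097
gripper_force: 78.3
```

Call:
apply_moves(claw=[-1,-1,-1,-1,-1], travel=[[-0.1,-0.09,0],[-0.1,-0.09,0],[-0.1,-0.09,0],[-0.1,-0.09,0],[-0.1,-0.09,0]], turn=[[0,0,0.186],[0,0,0.186],[0,0,0.186],[0,0,0.186],[0,0,0.186]])

```text
t: 19.33
tcp_pos: [0.4589, 0.0778, 0.1568]
tool_rot: [0.5, 0.866, -0.001, -0.001]
force: [-1.0, 0.1, -0.2]
finger_gap: 0.1
gripper_force: 78.4
```

Call:
apply_moves(claw=[-1,-1,-1,-1,-1], travel=[[-0.134,0.023,0.05],[-0.134,0.023,0.05],[-0.134,0.023,0.05],[-0.134,0.023,0.05],[-0.134,0.023,0.05]], turn=[[0,0,0.189],[0,0,0.189],[0,0,0.189],[0,0,0.189],[0,0,0.189]])

```text
t: 19.75
tcp_pos: [0.5294, -0.0052, 0.1156]
tool_rot: [0.731, 0.682, -0.001, -0.002]
force: [-0.4, 0.8, 0.3]
finger_gap: 0.103
gripper_force: 78.4
```

Call:
apply_moves(claw=[-1,-1,-1], travel=[[0,0,0],[0,0,0],[0,0,0]], turn=[[0,0,0],[0,0,0],[0,0,0]])

```text
t: 20.0
tcp_pos: [0.5285, -0.0031, 0.1176]
tool_rot: [0.727, 0.686, -0.001, -0.001]
force: [0.7, 0.2, -0.9]
finger_gap: 0.104
gripper_force: 78.4
```

Run:
```python
from h import *
for n in('side','top'):
    s=snap(n);W=cloud(s); hsv=cv2.cvtColor(s['pixels'],cv2.COLOR_RGB2HSV).astype(int); H,S,V=np.moveaxis(hsv,-1,0); x,y,z=np.moveaxis(W,-1,0)
    m=((H<6)|(H>174))&(S>170)&(y>.0)&(y<.1)&(x>.49)&(x<.58)&(z>.08); P=W[m]; print(n,'held',len(P),np.percentile(P,[3,50,97],axis=0).round(4).tolist() if len(P) else '')
    m=(H>105)&(H<125)&(S>130)&(y>.14)&(y<.21)&(x>.6)&(x<.64)&(z>.06); P=W[m]; print(n,'blue',len(P),np.percentile(P,[3,50,97],axis=0).round(4).tolist() if len(P) else '')
plan([(.558,-.004,.067,86.4)])
```

```text
side held 55 [[0.5205, 0.0397, 0.1184], [0.5298, 0.056, 0.1336], [0.5399, 0.0617, 0.1374]]
side blue 76 [[0.6204, 0.1677, 0.0654], [0.6273, 0.1851, 0.083], [0.6396, 0.1952, 0.0865]]
top held 32 [[0.5199, 0.0558, 0.1317], [0.5313, 0.0583, 0.1369], [0.5404, 0.0607, 0.4333]]
top blue 118 [[0.6195, 0.1675, 0.0717], [0.6269, 0.179, 0.0856], [0.6384, 0.1923, 0.0887]]
t 20.1 tcp [ 0.5289 -0.003   0.1182] yaw 86.64 F [-0.1  0.3 -0.3] gap 0.102 gf 78.4 q6 -0.16
(0.558, -0.004, 0.067, 86.4) travel [0.0009, 0.0364, 0.064] turn [-0.0002, -0.0, 0.0013] mm 59.0 deg 0.2
```

Call:
apply_moves(claw=[-1,-1,-1,-1,-1], travel=[[0.002,0.018,0.03],[0.002,0.0365,0.064],[0.002,0.0365,0.064],[0.002,0.0365,0.064],[0.002,0.0365,0.064]], turn=[[0,0,0.0015],[0,0,0.0015],[0,0,0.0015],[0,0,0.0015],[0,0,0.0015]])

```text
t: 20.52
tcp_pos: [0.558, -0.0033, 0.0678]
tool_rot: [0.729, 0.684, -0.0, -0.0]
force: [-0.3, -1.4, -0.4]
finger_gap: 0.102
gripper_force: 78.4
```

Call:
apply_moves(claw=[-1,-1,-1,-1,-1], travel=[[0,0.02,0],[0,0.042,0],[0,0.042,0],[0,0.042,0],[0,0.042,0]], turn=[[0,0,0],[0,0,0],[0,0,0],[0,0,0],[0,0,0]])

```text
t: 20.93
tcp_pos: [0.5909, -0.0055, 0.0683]
tool_rot: [0.73, 0.684, -0.0, -0.0]
force: [0.2, -0.5, -0.2]
finger_gap: 0.106
gripper_force: 78.4
```

Run:
```python
from h import *
plan([(.621,-.007,.067,86.4)])
s=snap('side'); save(s,'side6.png',(220,140,340,250),5.4)
```

```text
t 20.93 tcp [ 0.5909 -0.0055  0.0683] yaw 86.28 F [ 0.2 -0.5 -0.2] gap 0.106 gf 78.4 q6 -0.13
(0.621, -0.007, 0.067, 86.4) travel [0.0006, 0.0377, 0.0016] turn [-0.0002, -0.0, -0.0007] mm 30.0 deg 0.1
```

View pics/side6.png

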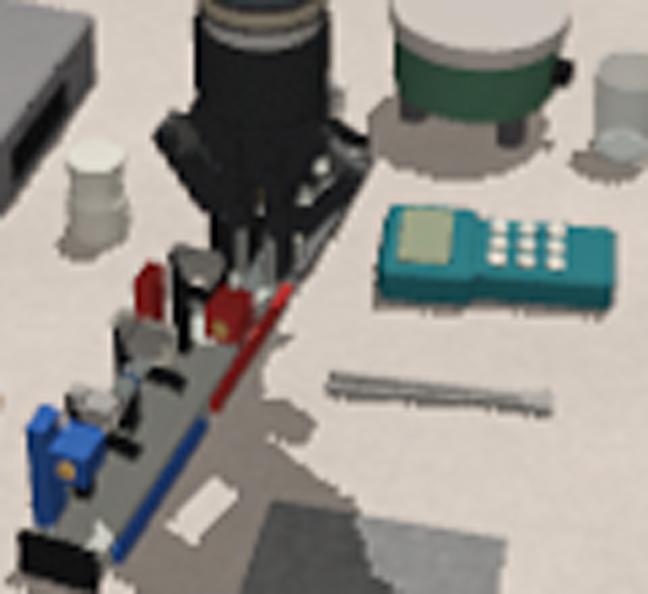

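The blue probe is seated at (75,460), and the red head at (230,312) is in front of the red block (150,290). Next I press the red one in.

Call:
apply_moves(claw=[-1,-1,-1,-1,-1], travel=[[0,0.006,0.0005],[0,0.012,0.0005],[0,0.018,0.0005],[0,0.022,0.0005],[0,0.022,0.0005]], turn=[[0,0,0],[0,0,0],[0,0,0],[0,0,0],[0,0,0]])

```text
t: 21.4
tcp_pos: [0.6062, -0.0067, 0.0668]
tool_rot: [0.73, 0.684, -0.003, -0.003]
force: [-7.4, -0.8, 6.0]
finger_gap: 0.104
gripper_force: 79.3
```

Call:
apply_moves(claw=[-1,-1,-1,-1,-1], travel=[[0,0.006,0],[0,0.012,0],[0,0.018,0],[0,0.022,0],[0,0.022,0]], turn=[[0,0,0],[0,0,0],[0,0,0],[0,0,0],[0,0,0]])

```text
t: 21.82
tcp_pos: [0.6168, -0.0073, 0.0666]
tool_rot: [0.729, 0.684, -0.008, -0.009]
force: [-12.1, -0.9, 10.0]
finger_gap: 0.105
gripper_force: 79.8
```

Call:
apply_moves(claw=[-1,-1,-1,-1,-1], travel=[[0,0.003,0],[0,0.006,0],[0,0.006,0],[0,0.006,0],[0,0.006,0]], turn=[[0,0,0],[0,0,0],[0,0,0],[0,0,0],[0,0,0]])

```text
t: 22.23
tcp_pos: [0.6209, -0.0076, 0.0667]
tool_rot: [0.729, 0.684, -0.009, -0.009]
force: [-20.3, -1.7, 17.3]
finger_gap: 0.1
gripper_force: 81.0
```

Call:
apply_moves(claw=[-1,-1,-1], travel=[[0,0.003,0],[0,0.003,0],[0,0.003,0]], turn=[[0,0,0],[0,0,0],[0,0,0]])

```text
t: 22.48
tcp_pos: [0.6209, -0.0076, 0.0666]
tool_rot: [0.729, 0.684, -0.011, -0.011]
force: [-23.3, -2.9, 20.9]
finger_gap: 0.1
gripper_force: 81.4
```

Call:
apply_moves(claw=[-1,-1,-0.5,-0.5,-0.5], travel=[[0,-0.013,0],[0,-0.013,0],[0,-0.013,0],[0,-0.014,0],[0,-0.014,0]], turn=[[0,0,0],[0,0,0],[0,0,0],[0,0,0],[0,0,0]])

```text
t: 22.9
tcp_pos: [0.6249, -0.008, 0.067]
tool_rot: [0.73, 0.684, 0.001, 0.001]
force: [0.4, 0.0, 0.6]
finger_gap: 0.252
gripper_force: 0.0
```

Call:
apply_moves(claw=[-0.5,-0.5,-0.5,-0.5,-0.5], travel=[[0,0,0],[0,0,-0.02],[0,0,-0.05],[0,0,-0.09],[0,0,-0.13]], turn=[[0,0,0],[0,0,0],[0,0,0],[0,0,0],[0,0,0]])

```text
t: 23.32
tcp_pos: [0.6234, -0.0078, 0.1712]
tool_rot: [0.73, 0.684, -0.0, -0.001]
force: [0.8, 0.3, 0.0]
finger_gap: 0.25
gripper_force: 0.0
```

Call:
apply_moves(claw=[-0.5,-0.5,-0.5,-0.5,-0.5], travel=[[0,-0.05,-0.06],[0,-0.1,-0.06],[0,-0.15,-0.06],[0,-0.2,-0.06],[0,-0.24,-0.06]], turn=[[0,0,0],[0,0,0],[0,0,0],[0,0,0],[0,0,0]])

```text
t: 23.73
tcp_pos: [0.4316, 0.0047, 0.2197]
tool_rot: [0.73, 0.684, 0.001, 0.001]
force: [1.3, -0.3, 0.7]
finger_gap: 0.248
gripper_force: 0.0
```

Run:
```python
from h import *
plan([])
s=snap('top'); t=snap('side')
a=cv2.resize(s['pixels'][100:230,190:420],None,fx=3.4,fy=3.4)[:290]; b=cv2.resize(t['pixels'][140:260,200:320],None,fx=2.5,fy=2.5)
a=cv2.resize(s['pixels'][130:180,215:405],None,fx=4.2,fy=4.2,interpolation=cv2.INTER_CUBIC); b=cv2.resize(t['pixels'][140:255,215:395],(int(180*3.2),int(115*3.2)),interpolation=cv2.INTER_CUBIC)
im=np.zeros((a.shape[0]+b.shape[0],max(a.shape[1],b.shape[1]),3),np.uint8); im[:a.shape[0],:a.shape[1]]=a; im[a.shape[0]:,:b.shape[1]]=b; cv2.imwrite('pics/fin.png',im[...,::-1]); print(im.shape)
for s,n in((s,'top'),(t,'side')):
    W=cloud(s); hsv=cv2.cvtColor(s['pixels'],cv2.COLOR_RGB2HSV).astype(int); H,S,V=np.moveaxis(hsv,-1,0); x,y,z=np.moveaxis(W,-1,0)
    for c,mm,y0 in(('blue',(H>105)&(H<125)&(S>130),.18),('red',((H<6)|(H>174))&(S>170),.045)):
        P=W[mm&(abs(y-y0)<.03)&(x>.59)&(x<.637+(.004 if c=='blue' else -.004))&(z>.06)]; print(n,c,len(P),np.percentile(P,[3,50,97],axis=0).round(4).tolist())
```

```text
t 23.73 tcp [0.4316 0.0047 0.2197] yaw 86.28 F [ 1.3 -0.3  0.7] gap 0.248 gf 0.0 q6 -0.18
(578, 798, 3)
top blue 127 [[0.6194, 0.1675, 0.0725], [0.6286, 0.179, 0.0855], [0.6405, 0.1925, 0.0882]]
top red 119 [[0.6108, 0.0327, 0.0694], [0.619, 0.0442, 0.0854], [0.6308, 0.0557, 0.0888]]
side blue 76 [[0.6199, 0.1639, 0.0642], [0.628, 0.1862, 0.0826], [0.6399, 0.194, 0.0866]]
side red 58 [[0.6117, 0.0328, 0.0701], [0.6192, 0.0491, 0.083], [0.6319, 0.0578, 0.0858]]
```

View pics/fin.png

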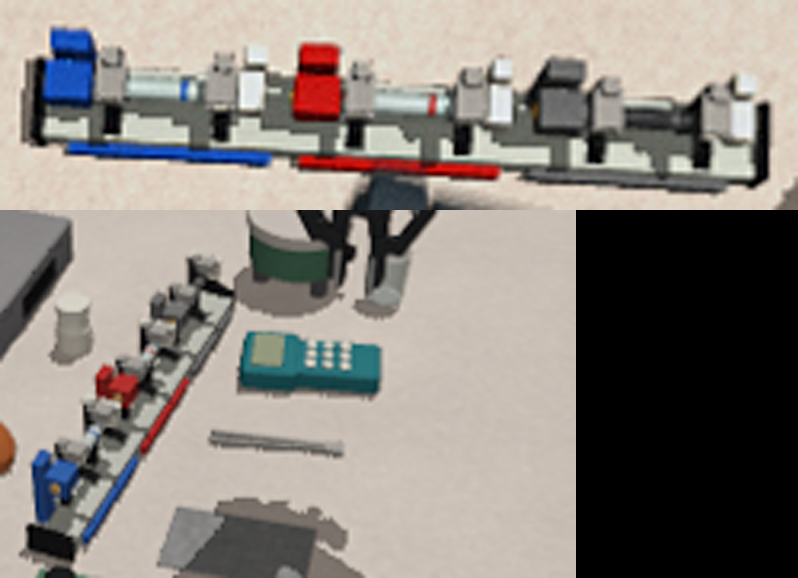

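In the final top view (upper strip), blue (70,80), red (317,95) and grey (562,108) all sit alike against their blocks, shafts parallel to the rail. The bystanders are undisturbed, so I hand it in.

Call:
apply_moves(claw=[-0.5,-0.5,-0.5,-0.5,-0.5], travel=[[0,0,0],[0,0,0],[0,0,0],[0,0,0],[0,0,0]], turn=[[0,0,0],[0,0,0],[0,0,0],[0,0,0],[0,0,0]])

```text
t: 24.25
tcp_pos: [0.4337, 0.0043, 0.2189]
tool_rot: [0.73, 0.684, 0.0, 0.0]
force: [0.3, 0.2, 0.6]
finger_gap: 0.252
gripper_force: 0.0
```

```bash
python3 -c "
from station import manip
print(manip.sign_off())"
```

```text
the job is handed in; nothing more can be done
None
```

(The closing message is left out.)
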